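# Load the laser hallmarking station and start it with the stylus

### The job

Draw the marking station's sled right out by its push bar, lay every cast bar flat in a nest of its own on it, then push the sled fully home under the clear guard (pull and push at the middle of the push bar: it jams off-centre). Then take the stylus from its stand, press the recessed start button right down with its tip and hold it for a second, and put the stylus back upright in its stand. Leave the jar, brick and hammer where they are.

Things in the scene. Friction and masses are not known exactly. Their poses are not given: they have to be found in the camera images.
- bar0_mid (a point): a cast silver-coloured metal bar, 80 mm long (own x) x 26 mm wide (own y) x 24 mm high, about 0.5 kg, lying flat on the bench; this point is its centre, 12 mm above its underside. There are 2 to 4 such bars, the rest are absent (None)
- bar1_mid (a point): a cast silver-coloured metal bar, 80 mm long (own x) x 26 mm wide (own y) x 24 mm high, about 0.5 kg, lying flat on the bench; this point is its centre, 12 mm above its underside. There are 2 to 4 such bars, the rest are absent (None)
- bar2_mid (a point): a cast silver-coloured metal bar, 80 mm long (own x) x 26 mm wide (own y) x 24 mm high, about 0.5 kg, lying flat on the bench; this point is its centre, 12 mm above its underside. There are 2 to 4 such bars, the rest are absent (None)
- bar3_mid (a point): a cast silver-coloured metal bar, 80 mm long (own x) x 26 mm wide (own y) x 24 mm high, about 0.5 kg, lying flat on the bench; this point is its centre, 12 mm above its underside. There are 2 to 4 such bars, the rest are absent (None)
- sled (a joint): travel of the sled in m: 0 = right out towards the robot, 0.13 = fully home against its stop; starts part-way in, at 0.05 to 0.10. About 3 N of friction holds it where it is left. It has a little yaw play in its rails: pushed or pulled more than about 30 mm from the middle of its push bar it skews and jams, near the middle, at some 50 mm/s, it runs freely
- nest0 (a point): nest 0 of the sled's four equal nests, side by side across the sled at 56 mm pitch, nest0 at its +y side: a pocket 92 mm long (own x, the travel) x 38 mm wide (own y) with 5 mm high lips, its floor 28 mm above the bench. This point is 12 mm above the floor, where the centre of a well laid bar should be. Any bar may go in any nest, either way round
- nest1 (a point): nest 1 of the sled's four equal nests, side by side across the sled at 56 mm pitch, nest0 at its +y side: a pocket 92 mm long (own x, the travel) x 38 mm wide (own y) with 5 mm high lips, its floor 28 mm above the bench. This point is 12 mm above the floor, where the centre of a well laid bar should be. Any bar may go in any nest, either way round
- nest2 (a point): nest 2 of the sled's four equal nests, side by side across the sled at 56 mm pitch, nest0 at its +y side: a pocket 92 mm long (own x, the travel) x 38 mm wide (own y) with 5 mm high lips, its floor 28 mm above the bench. This point is 12 mm above the floor, where the centre of a well laid bar should be. Any bar may go in any nest, either way round
- nest3 (a point): nest 3 of the sled's four equal nests, side by side across the sled at 56 mm pitch, nest0 at its +y side: a pocket 92 mm long (own x, the travel) x 38 mm wide (own y) with 5 mm high lips, its floor 28 mm above the bench. This point is 12 mm above the floor, where the centre of a well laid bar should be. Any bar may go in any nest, either way round
- push_mid (a point): middle of the near (-x) face of the sled's dark steel push bar, marked by a white line, 52 mm above the bench. The bar is upright, 200 mm wide (own y), 12 mm thick (own x), from 18 to 90 mm above the bench, with 39 mm free between it and the nests. Push it along own +x; to pull, pinch its top. When the sled is home, the guard begins 53 mm beyond this point
- marker_axis (a point): point on the station's fixed base plate, 12 mm above the bench; own +x is the sled's travel towards home, own y goes across. The rails beside the sled are 30 mm high, 250 mm apart inside. The guard (white side walls, clear roof 112 to 118 mm above the bench) begins 82 mm beyond (+x) the nests' centres when the sled is at 0
- stylus_grip (a point): a point on the stylus's round wooden handle (20 mm in diameter), 35 mm below its top and 45 mm above the flange. Own z points to the handle's top. Below the handle: a brass flange 40 mm in diameter, 6 mm thick, then a 10 mm steel shaft 45 mm long and a 7 mm tip 10 mm long; 0.09 kg. At the start it hangs upright in its stand by the flange
- stylus_tip (a point): end of the stylus's 7 mm tip, 106 mm below the grip point and 55 mm below the underside of the flange
- stand_mouth (a point): centre of the top of the stylus stand, a fixed wooden block 70 x 70 x 65 mm with an upright 26 mm hole right through; this point is 65 mm above the bench. The stylus's shaft goes in the hole and the flange rests on top
- recess_mouth (a point): centre of the round recess, 18 mm in diameter, in the top of the fixed grey start box (110 x 90 x 45 mm); this point is level with the top of the box, 45 mm above the bench. The recess lies 20 mm from the middle of the box, the black screen on the other half
- btn_top (a point): top of the white start button, 15 mm in diameter, 10 mm down the recess; it moves down when pressed
- startbtn (a joint): travel of the start button in m: 0 = up, 0.005 = fully down; its spring needs 1 N to start and about 4 N at the bottom
- jar: bystander: a glass jar 80 mm in diameter and 110 mm tall, origin at the centre of its underside
- brick: bystander: a pale soldering brick 110 x 170 x 30 mm, origin at the centre of its underside
- hammer: bystander: a hammer 240 mm long lying on the bench, origin at its underside
Not all that is in view belongs to the job. Leave any black or blue look-alike of the part that bears bar1_mid alone.

How it is judged:
By the outcome, as a careful person would: the job done as asked, in the order asked, and still so for the second after the job is handed in, with the robot touching nothing.
Of bar0, bar1, bar2, bar3 only 2 to 4 are there at a start; the rules pass over those that are not, and their reading is None.
At some moment in a run one of bar0, bar1, bar2, bar3 may be knocked a few centimetres aside while the robot is not near it.
It also fails if it takes over 210 s, if anything falls off the work surface, if the arm or the gripper's body presses on something with over 40 N, if the wrist force passes 120 N, or if a joint passes its speed limit or range.

### The arm

A 6-joint arm with a two-finger parallel gripper is mounted at the origin on the work surface. World frame = base frame: x ahead of the robot, y to its left, z up, the work surface at z = 0. Lengths are in m, angles in rad, forces in N, time in s.
With the tool pointing down it reaches from about 0.275 to 0.825 m from the base axis. Payload 4.9 kg.
Tool frame: the origin (TCP) lies midway between the tips of the shut fingers; the grasp point (between the pads) lies 19 mm behind it; z points along the fingers, y is the line along which they close (so a half turn about z gives the same grasp; the last joint's range is limited). The gripper opens to 85 mm and grips with 20 to 120 N. Pads are 22 mm wide; open, the fingers measure 114 mm over their backs; the gripper's body (76 mm by 85 mm) begins 54 mm behind the grasp point. The pads swing forward as they close: fully open they stand 13 mm farther back than shut.
Start: joints at [1.078, 0.326, -0.193, 1.052, 0, 1.437], TCP at [0.193, 0.515, 0.231] pointing down, gripper open.
Joint ranges: [-2.65, 2.65], [-0.97, 1.79], [-1.3, 1.35], [-1.93, 2.1], [-1.47, 1.37], [-3.14, 3.14]. Speed limits (rad/s): [2.57, 2.57, 3.14, 3.14, 3.14, 3.14].

### API

Orientations are given as a unit quaternion [w, x, y, z].
In Python, from station import robot gives the robot as it stands. The module is installed in compiled form; this text tells all that it offers. Calls block until the motion is done:
- robot.reach(position, orientation): joint-space move of the TCP to a pose.
- robot.move_straight(position, rot=None, max_speed=0.15): straight line of the TCP; rot=None keeps the orientation; max_speed is the mean speed in m/s.
- robot.movej(angles): joint-space move.
- robot.release() and robot.clamp(): open the fingers fully, or close them until they stop; the grip force is fixed at half the most.
- robot.sleep(seconds).
- robot.ik(position, orientation): joint angles nearest the present ones, or None.
- robot.get_image(name): name is "scene" or "top" or "wrist"; returns (picture, depth): 480x640x3 uint8, red, green, blue; 480x640 float32, m along the optical axis (not along the pixel's ray), 0 where there is no reading.
- robot.calibration(name): a dict with "fx", "fy", "cx", "cy" (pixels), "k1" (the pictures are not rectified: a ray, as slopes to the right and down, at radius r is drawn at 1 + k1 r^2 times it, then the intrinsics apply), "extrinsics" (4x4, takes a point from camera to world coordinates). Camera axes: x right, y up, looking along -z (the intrinsics and any distortion apply to the point x, -y, -z); pixel columns grow to the right and rows downward; lengths in m; the calibration is good to about 2 mm. A picture is of the moment at which its call begins: read the wrist's pose just before it. calibration takes no time and is no camera call; for the wrist camera it gives the pose at the moment of the call.
A pose or a line that the arm cannot do raises robot.IKError and nothing moves.
- robot.close_job(): hands the job in; it is judged then, once.
Trained networks look in the newest picture that a camera, given by its name, has taken for a name from the list of things; names that differ only in an ending like _2 or _b are one class to them, and where a whole thing is asked for, a point or a joint stands for the part that bears it (a point fixed in the world has none). Each returns a list of dicts, best first, with "confidence" (0 to 1); they miss things now and then, are a little off and sometimes report something else, mostly with a low value. They report only what shows in the picture. A call takes as long as a camera call. They do not tell look-alikes from the thing itself.
- robot.recognise(camera, thing): "centre" ([column, row] in pixels, amid what is visible of it).
- robot.silhouettes(camera, thing): "region" (480x640 bool, what is visible of it) and "centre" ([column, row] in pixels, amid what is visible of it).
Readings, each from a call of its own:
- robot.read_t(): time.
- robot.read_qpos(): joint angles.
- robot.read_qd(): joint speeds.
- robot.read_joint_torque(): joint torques, N m.
- robot.read_position(): TCP position.
- robot.read_tool_rot(): TCP orientation.
- robot.read_ft_force(): force on the tool from outside, world axes, zero at the start.
- robot.read_ft_torque(): the same for the moment, N m.
- robot.read_finger_gap(): finger opening in m.
- robot.read_grasp_force(): force on a finger pad.
Only numpy, scipy, OpenCV 4.12 (cv2) and the standard library are available. Lean on these libraries where they do the work, as an engineer would, in place of code of your own. Each camera call takes 0.05 s, during which the arm holds its last target. There are 200 camera calls.

## Working session

There is one attempt and no reset: what is moved stays moved. The work goes in short steps, each a Python script; the robot and the scene stay as the last script left them, time stands still between calls to the robot, and variables do not carry over. Pictures are saved under pics/ and viewed, at most 14 in all, crops included, and the job is handed in when it is done.

```bash
mkdir -p pics
cat > h.py <<'E'
import numpy as np, cv2
from station import robot
def undist(c,u,v):
    K=np.array([[c["fx"],0,c["cx"]],[0,c["fy"],c["cy"]],[0,0,1.]])
    p=np.stack([np.asarray(u,float).ravel(),np.asarray(v,float).ravel()],1)
    d=np.stack([(p[:,0]-c["cx"])/c["fx"],(p[:,1]-c["cy"])/c["fy"]],1); x=d.copy()
    for _ in range(20): x=d/(1+c["k1"]*(x**2).sum(1,keepdims=True))
    return x
def world(c,u,v,z):  # with depth
    x=undist(c,u,v); z=np.asarray(z,float).ravel()
    P=np.stack([x[:,0]*z,-x[:,1]*z,-z,np.ones_like(z)],1)
    return (P@np.array(c["extrinsics"]).T)[:,:3]
def onplane(c,u,v,h):
    x=undist(c,u,v); E=np.array(c["extrinsics"])
    d=np.stack([x[:,0],-x[:,1],-np.ones(len(x))],1)@E[:3,:3].T; o=E[:3,3]
    return o+d*((h-o[2])/d[:,2])[:,None]
def pixel(c,P):
    E=np.array(c["extrinsics"]); p=(np.asarray(P)-E[:3,3])@E[:3,:3]
    s=np.array([p[0],-p[1]])/-p[2]; s=s*(1+c["k1"]*(s@s))
    return c["fx"]*s[0]+c["cx"], c["fy"]*s[1]+c["cy"]
def down(yaw):  # tool down, tool y (closing) line at yaw+90deg ; tool x at yaw
    return np.array([0,np.cos(yaw/2),np.sin(yaw/2),0])
def save(n,im): cv2.imwrite("pics/"+n+".png",im[:,:,::-1])
E
python3 - <<'E'
from h import *
for n in ("top","scene"):
    c=robot.calibration(n); im,d=robot.get_image(n); save(n,im); np.savez(n,im=im,d=d)
    print(n,c)
    for t in ["bar0_mid","push_mid","nest0","marker_axis","stylus_grip","stylus_tip","stand_mouth","recess_mouth","btn_top","jar","brick","hammer"]:
        for r in robot.recognise(n,t)[:5]:
            u,v=r["centre"]; z=d[int(v),int(u)]
            print(n,t,np.round([u,v],1),round(r["confidence"],2),world(c,u,v,z).round(3)[0])
print(robot.read_tool_rot(),robot.read_t())
E
```

```text
top {'fx': 433.62520563684694, 'fy': 433.62520563684694, 'cx': 328.363586321619, 'cy': 244.18626670107165, 'k1': 0.028731350290308457, 'extrinsics': array([[-0.02246618,  0.988981  , -0.14632787,  0.37166899],
       [-0.99972221, -0.02326692, -0.00376282,  0.07543729],
       [-0.00712596,  0.14620269,  0.98922899,  1.12549942],
       [ 0.        ,  0.        ,  0.        ,  1.        ]])}
top bar0_mid [217.8 238.7] 0.8 [0.556 0.364 0.024]
top push_mid [364.2 222.5] 0.97 [ 0.587 -0.013  0.034]
top nest0 [361.9 222.6] 0.58 [ 0.587 -0.008  0.033]
top marker_axis [365.3 217.2] 0.95 [ 0.601 -0.017  0.034]
top stylus_grip [514.  282.5] 0.71 [ 0.422 -0.348  0.112]
top stylus_grip [364.6 220.4] 0.3 [ 0.593 -0.015  0.034]
top stylus_tip [511.7 281.8] 0.55 [ 0.425 -0.351  0.093]
top stand_mouth [501.7 285.3] 0.56 [ 0.418 -0.337  0.065]
top recess_mouth [501.8 218.2] 0.91 [ 0.587 -0.359  0.046]
top jar [236.7 170.3] 0.72 [0.708 0.297 0.111]
top brick [478.8 157.6] 0.74 [ 0.753 -0.319  0.03 ]
top brick [363.2 213.9] 0.53 [ 0.61  -0.012  0.033]
top hammer [135.5 311.6] 0.88 [0.375 0.566 0.025]
[... 829 characters left out ...]
4]
scene marker_axis [303.5 306.7] 0.9 [ 0.687 -0.028  0.116]
scene marker_axis [193.2 392.2] 0.74 [ 0.763 -0.322  0.027]
scene marker_axis [289.9 268.5] 0.7 [ 0.532 -0.015  0.069]
scene stylus_grip [152.1 266.5] 0.79 [ 0.43  -0.355  0.105]
scene stylus_tip [150.1 266.7] 0.61 [ 0.434 -0.359  0.112]
scene stand_mouth [161.  283.8] 0.67 [ 0.456 -0.348  0.06 ]
scene recess_mouth [163.7 334.7] 0.77 [ 0.6   -0.364  0.042]
scene jar [430.9 293.5] 0.63 [0.75  0.282 0.102]
scene brick [193.3 394.7] 0.83 [ 0.769 -0.323  0.028]
scene hammer [286.8 272.3] 0.71 [ 0.535 -0.026  0.06 ]
scene hammer [441.2 197.8] 0.57 [0.39  0.538 0.018]
[-2.32424080e-05  1.78459402e-01  9.83947275e-01 -2.61983459e-05] 1.3
```

View pics/top.png

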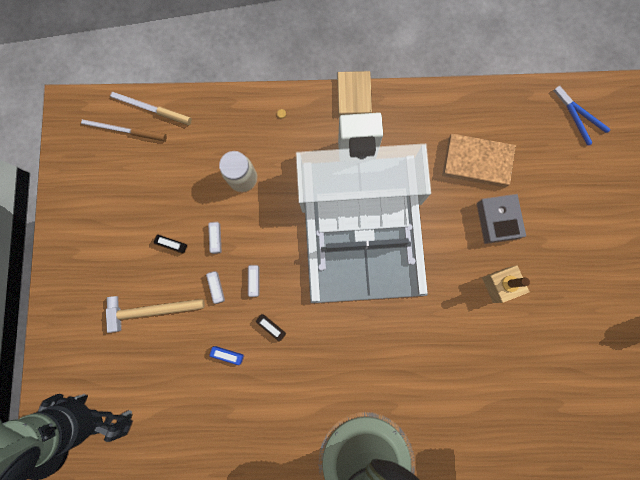

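View pics/scene.png

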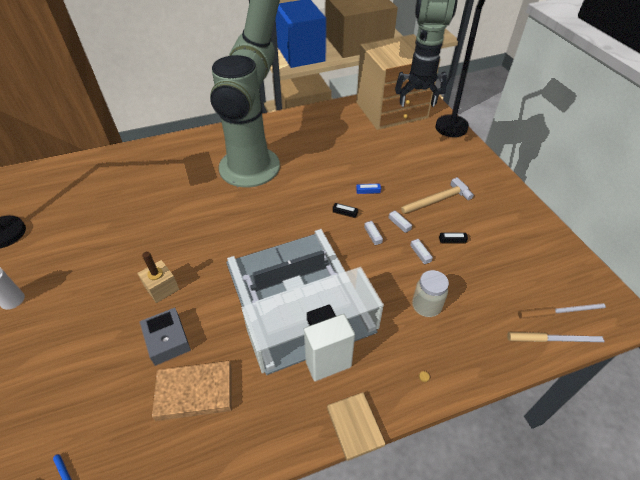

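Top view: three silver bars at (214,238), (215,288) and (253,281), with the push bar near (366,244). The blue bar (226,356) and the black ones (270,327), (170,244) are look-alikes. Measuring from depth next.

```bash
cat >> h.py <<'E'
def cloud(n,im,d,c=None):
    c=c or robot.calibration(n); v,u=np.mgrid[:480,:640]
    return world(c,u,v,d).reshape(480,640,3)
def rect(P):
    (cx,cy),(w,h),a=cv2.minAreaRect((P[:,:2]*1000).astype(np.float32)); a=np.radians(a)
    if w<h: w,h,a=h,w,a+np.pi/2
    return np.array([cx,cy])/1000,w,h,(a+np.pi/2)%np.pi-np.pi/2
def bars(P,im,box,zlo=.014,zhi=.034):
    hsv=cv2.cvtColor(im,cv2.COLOR_RGB2HSV)
    m=(P[...,2]>zlo)&(P[...,2]<zhi)&(P[...,0]>box[0])&(P[...,0]<box[1])&(P[...,1]>box[2])&(P[...,1]<box[3])
    n,l,s,_=cv2.connectedComponentsWithStats(m.astype(np.uint8)); out=[]
    for i in range(1,n):
        if s[i,4]<60: continue
        k=l==i; out.append((*rect(P[k]),s[i,4],np.median(hsv[k],0),np.median(P[k][:,2])))
    return out
E
python3 - <<'E'
from h import *
f=np.load("top.npz"); im,d=f["im"],f["d"]; P=cloud("top",im,d)
for b in bars(P,im,(.25,.66,.15,.50)): print("bar",*[np.round(x,3) for x in b])
x,y,z=P[...,0],P[...,1],P[...,2]
def sh(n,m):
    q=P[m]; print(n,m.sum(),*[np.round(t,3) for t in rect(q)],np.median(q,0).round(3))
m=(z>.07)&(z<.1)&(x>.45)&(x<.62)&(abs(y+.02)<.125); sh("push",m)
m=(z>.022)&(z<.037)&(x>.42)&(x<.62)&(y>.08)&(y<.14);sh("railL",m)
m=(z>.022)&(z<.037)&(x>.42)&(x<.62)&(y<-.12)&(y>-.18);sh("railR",m)
m=(z>.106)&(z<.13)&(x>.55)&(x<.8)&(abs(y+.02)<.2); sh("roof",m)
m=(z>.055)&(z<.072)&(x>.36)&(x<.5)&(y<-.27)&(y>-.42);sh("stand",m)
m=(z>.085)&(z<.17)&(x>.36)&(x<.5)&(y<-.27)&(y>-.42);sh("stylus",m)
m=(z>.135)&(z<.17)&(x>.36)&(x<.5)&(y<-.27)&(y>-.42);sh("stylustop",m)
m=(z>.039)&(z<.05)&(x>.5)&(x<.68)&(y<-.27)&(y>-.45);sh("box",m)
# white line
for v in range(236,252): print(v,im[v,355:378,:].mean(1).astype(int))
for u,v in ((502,210),(502,211),(503,210)): print(onplane(robot.calibration("top"),u,v,.045))
cv2.imwrite("pics/crop1.png",cv2.resize(im[130:310,290:540,::-1],None,fx=3,fy=3)[:, :])
E
```

```text
bar [0.56  0.374] 79.202 27.49 0.074 324 [114.  13. 220.] 0.024
bar [0.542 0.477] 53.778 25.132 1.226 206 [99. 14. 77.] 0.024
bar [0.447 0.273] 79.564 25.989 -0.001 340 [116.  10. 221.] 0.024
bar [0.432 0.37 ] 79.827 26.588 0.251 341 [114.  12. 222.] 0.024
bar [0.387 0.45 ] 102.547 25.378 -1.46 408 [ 18. 100. 205.] 0.024
bar [0.328 0.23 ] 79.997 25.959 0.875 347 [14. 38. 76.] 0.024
bar [0.263 0.34 ] 81.415 26.474 1.292 327 [112. 141. 208.] 0.024
push 491 [ 0.525 -0.014] 199.098 12.751 -1.526 [ 0.524 -0.014  0.09 ]
railL 1006 [0.52  0.107] 199.561 52.308 0.002 [0.538 0.114 0.03 ]
railR 877 [ 0.52 -0.14] 199.847 40.411 0.034 [ 0.522 -0.145  0.03 ]
roof 6539 [ 0.714 -0.007] 316.434 170.759 -1.528 [ 0.689 -0.008  0.119]
stand 693 [ 0.422 -0.358] 73.245 69.648 -1.224 [ 0.419 -0.349  0.066]
stylus 157 [ 0.422 -0.356] 20.222 18.117 -1.003 [ 0.421 -0.35   0.138]
stylustop 81 [ 0.422 -0.356] 19.921 17.979 -1.003 [ 0.423 -0.354  0.15 ]
box 1582 [ 0.59  -0.363] 112.48 94.582 0.119 [ 0.588 -0.362  0.046]
236 [229 229 226 227 225 224 226 223 225 224 222 223 223 222 222 222 223 226
 225 189 155 15
[... 887 characters left out ...]
5  68  66]
246 [80 84 74 70 68 67 65 65 65 60 61 89 93 62 62 66 62 65 66 64 66 63 62]
247 [ 61  62  64  68  64  63  68  67  65  66  75 107 107  69  68  64  61  64
  64  64  63  62  68]
248 [ 66  59  67  64  62  63  63  69  61  65  86 105  88  66  70  73  74  70
  71  74  76  79  80]
249 [ 70  70  69  66  75  78  75  82  82  72  85  84  88  88  91  98 101  99
  98 103 108 108 112]
250 [100  98  97 100  98 106 109 110 118  87  80  92 122 120 121 118 118 120
 117 117 118 121 117]
251 [118 119 120 120 117 118 119 117 115  97  78  90 117 120 119 121 114 121
 120 119 118 118 119]
[[ 0.60854645 -0.36144965  0.045     ]]
[[ 0.6059658  -0.36124583  0.045     ]]
[[ 0.60848165 -0.36394746  0.045     ]]
```

View pics/crop1.png

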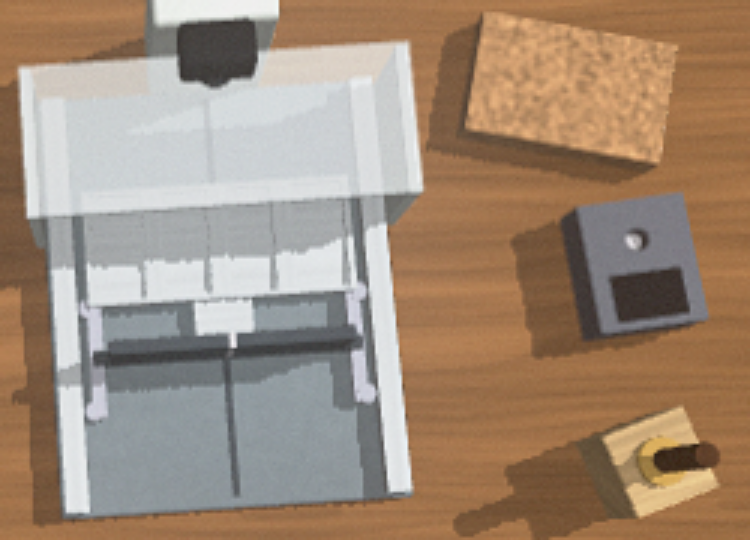

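The crop shows the recess at top-camera pixel (502.3, 209.7), the stylus upright in its stand, and the push bar's white line at about (367, 243.5). Next I'll pull the sled out.

```bash
cat >> h.py <<'E'
YAW=0.044; U=np.array([np.cos(YAW),np.sin(YAW),0]); V=np.array([-np.sin(YAW),np.cos(YAW),0])
def best(pos,yaw):  # choose half turn with the less extreme last joint
    c=[]
    for k in (yaw,yaw+np.pi,yaw-np.pi):
        q=robot.ik(list(pos),list(down(k)))
        if q is not None: c.append((abs(q[5])+.3*abs(q[5]-robot.read_qpos()[5]),k))
    return down(min(c)[1])
def F(): return np.array(robot.read_ft_force()).round(1)
E
python3 - <<'E'
from h import *
c=robot.calibration("top"); p=onplane(c,367.2,243.5,.09)[0]; print("line",p)
B=np.array([.525,-.014,0]); B=B+V*((p-B)@V); B[2]=0; print(B)
q=best([B[0],B[1],.2],YAW+np.pi/2); z=np.array([0,0,1.])
robot.reach(list(B+.2*z),list(q)); print(robot.read_position(),robot.read_qpos())
robot.move_straight(list(B+.058*z)); print(F())
robot.clamp(); print(robot.read_finger_gap(),robot.read_grasp_force(),F())
P=np.array(robot.read_position()); s=0; f0=F()@U
robot.move_straight(list(P-.055*U),max_speed=.04); print(F())
s=.055
while s<.12:
    s+=.003; robot.move_straight(list(P-s*U),max_speed=.03); f=F(); print(round(s,3),f,np.round(robot.read_position(),4))
    if abs(f@U)>14: break
im,d=robot.get_image("top"); save("top2",im); np.savez("top2",im=im,d=d)
Pc=cloud("top",im,d);x,y,zz=Pc[...,0],Pc[...,1],Pc[...,2]
print(robot.read_t())
E
```

```text
line [ 0.52431075 -0.01432925  0.09      ]
[ 0.52501313 -0.01429832  0.        ]
[ 0.52500977 -0.01347489  0.20003782] [-1.66419668e-01  3.04257817e-01 -3.07565417e-01  9.58969867e-01
  2.65092491e-04  1.35898188e+00]
[-0.7  0.1 -0.5]
0.011160047610845832 58.52333307266235 [-0.7  0.   3.1]
[0.8 0.9 3.1]
0.058 [2.2 2.5 3.4] [ 0.4668 -0.0168  0.0583]
0.061 [1.1 0.9 3.5] [ 0.4637 -0.017   0.0583]
0.064 [1.6 1.4 2.2] [ 0.4607 -0.0171  0.0583]
0.067 [0.9 1.3 2.7] [ 0.4577 -0.0173  0.0582]
0.07 [1.5 2.3 2.8] [ 0.4547 -0.0174  0.0582]
0.073 [2.5 2.9 1.9] [ 0.452  -0.0175  0.0583]
0.076 [10.6  3.1 -7.9] [ 0.452  -0.0175  0.0583]
0.079 [ 19.7   5.2 -18.8] [ 0.452  -0.0175  0.0584]
8.875
```

Run:
```python
from h import *
P=np.array(robot.read_position()); robot.move_straight(list(P),max_speed=.03); print(F())
robot.release(); print(F()); robot.move_straight([P[0],P[1],.2],max_speed=.2)
robot.reach([.45,.32,.30],list(best([.45,.32,.30],0)))
im,d=robot.get_image("top"); save("top3",im); np.savez("top3",im=im,d=d)
P=cloud("top",im,d); x,y,z=[P[...,i] for i in range(3)]
m=(z>.08)&(z<.1)&(x>.40)&(x<.5)&(abs(y+.02)<.125); q=rect(P[m]); print("push",q)
m=(z>.02)&(z<.031)&(x>.49)&(x<.62)&(abs(y+.013)<.11); print("floor",m.sum(),[np.round(t,3) for t in rect(P[m])])
m=(z>.031)&(z<.04)&(x>.49)&(x<.62)&(abs(y+.013)<.12); print("lips",m.sum(),[np.round(t,3) for t in rect(P[m])])
c=robot.calibration("wrist"); w,dw=robot.get_image("wrist"); save("w1",w)
Pw=cloud("wrist",w,dw,c)
for b in bars(P,im,(.3,.66,.15,.50)): print("t",*[np.round(x,3) for x in b])
for b in bars(Pw,w,(.3,.66,.15,.50)): print("w",*[np.round(x,3) for x in b])
for i in range(4): 
    n=np.array([.452,-.0175,.033])+.095*U+V*(84-56*i)/1000; print(i,n,pixel(robot.calibration("top"),n))
cv2.imwrite("pics/crop2.png",cv2.resize(im[120:320,190:450,::-1],None,fx=3,fy=3))
```

```text
[ 3.7  1.9 -0.2]
[ 0.4 -0.5  0.8]
push (array([ 0.45219019, -0.01739977]), 199.5771942138672, 12.223551750183105, np.float64(-1.5292286640424497))
floor 2194 [array([ 0.545, -0.014]), np.float64(218.276), np.float64(109.591), np.float64(-1.563)]
lips 1391 [array([ 0.547, -0.012]), np.float64(238.568), np.float64(108.819), np.float64(-1.569)]
t [0.56  0.374] 79.165 26.524 0.087 325 [113.  12. 223.] 0.024
t [0.446 0.273] 79.427 26.206 0.014 340 [115.5   9.  225. ] 0.024
t [0.429 0.369] 74.128 26.3 0.247 310 [113.  10. 226.] 0.024
t [0.387 0.45 ] 102.722 25.366 -1.466 410 [ 18.  100.  208.5] 0.024
t [0.328 0.23 ] 80.071 25.88 0.873 334 [15.  23.5 80. ] 0.024
w [0.328 0.23 ] 80.11 26.292 0.88 2276 [96. 14. 64.] 0.023
w [0.386 0.45 ] 101.325 24.999 -1.464 2446 [ 20. 103. 194.] 0.023
w [0.432 0.371] 80.058 26.088 0.263 1844 [113.  11. 199.] 0.023
w [0.446 0.274] 78.76 26.316 0.005 1791 [113.  11. 199.] 0.023
w [0.56  0.374] 80.101 26.127 0.064 1422 [113.  11. 199.] 0.023
w [0.543 0.477] 56.874 26.47 1.218 1023 [96. 14. 62.] 0.023
0 [0.54321325 0.07059735 0.033     ] (np.float64(331.8024980737639), np.float64(240.2491427525098))
1 [0.54567645 0.01465155 0.033     ] (np.float64(353.71196889997145), np.float64(238.78364766695984))
2 [ 0.54813966 -0.04129425  0.033     ] (np.float64(375.6267694925587), np.float64(237.31725036133489))
3 [ 0.55060286 -0.09724005  0.033     ] (np.float64(397.55656313912925), np.float64(235.84930507608286))
```

View pics/crop2.png

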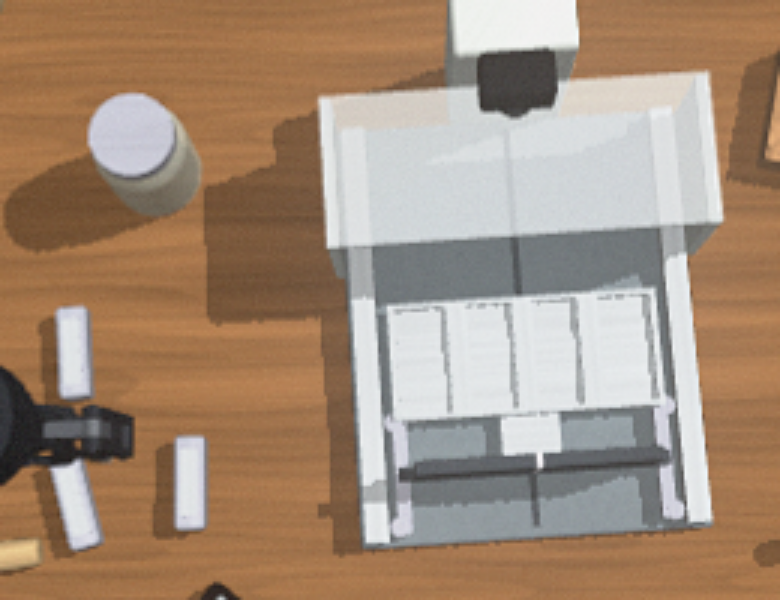

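View pics/w1.png

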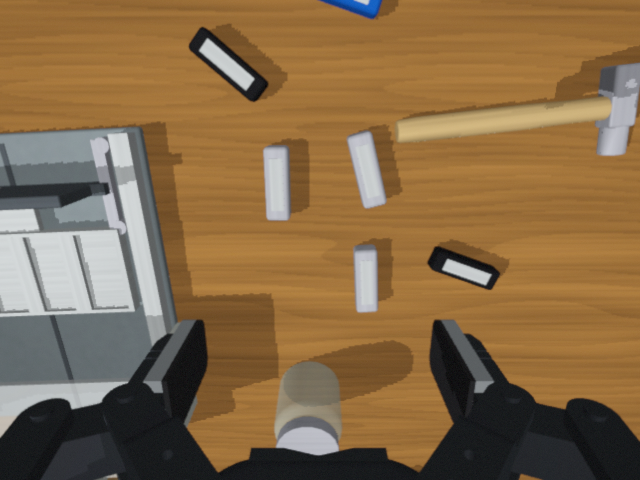

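Nests sit where predicted, at about 418 and 626 px (outer nests) in the crop. The wrist and top estimates agree on the three silver bars, so I'll place the first two.

```bash
cat >> h.py <<'E'
B0=np.array([.4521,-.0175,0])
def nest(i): return B0+.095*U+V*(84-56*i)/1000
def look():
    robot.reach([.45,.32,.30],list(best([.45,.32,.30],0))); robot.sleep(.2)
    c=robot.calibration("wrist"); w,dw=robot.get_image("wrist"); P=cloud("wrist",w,dw,c)
    return [b for b in bars(P,w,(.3,.66,.17,.50)) if b[5][2]>150 and b[5][1]<40]
def yawof(q): return 2*np.arctan2(q[2],q[1])
def pickplace(i,gz=.010,up=.002):
    bs=look(); b=min(bs,key=lambda b:b[0][1]); p=np.array([*b[0],0]); th=b[3]
    print("bars",[(x[0].round(3),round(x[3],3),x[4]) for x in bs])
    z=np.array([0,0,1.]); q=best(p+.12*z,th); k=yawof(q)
    robot.reach(list(p+.10*z),list(q)); robot.move_straight(list(p+gz*z),max_speed=.1); print("dn",F())
    robot.clamp(); g=robot.read_finger_gap(); print("gap",g)
    robot.move_straight(list(p+.14*z),max_speed=.2); print("up",robot.read_finger_gap(),F())
    if robot.read_finger_gap()<.02: return False
    n=nest(i); qn=down(k-th+YAW)
    robot.reach(list(n+.15*z),list(qn)); robot.move_straight(list(n+(.028+gz+up)*z),max_speed=.1); print("pl",F(),robot.read_position())
    robot.release(); print("rel",F()); robot.move_straight(list(n+.17*z),max_speed=.2); print("t",robot.read_t())
    return True
E
python3 - <<'E'
from h import *
pickplace(3) and pickplace(0)
look(); im,d=robot.get_image("top"); save("top4",im); P=cloud("top",im,d)
for i in (0,3):
    n=nest(i); m=(P[...,2]>.044)&(P[...,2]<.06)&(np.linalg.norm(P[...,:2]-n[:2],axis=2)<.055); print(i,n.round(3),m.sum(),[np.round(t,3) for t in rect(P[m])],np.median(P[m][:,2]))
cv2.imwrite("pics/crop4.png",cv2.resize(im[150:320,190:450,::-1],None,fx=3,fy=3))
E
```

```text
bars [(array([0.432, 0.371]), np.float64(0.263), np.int32(1835)), (array([0.446, 0.274]), np.float64(0.007), np.int32(1781)), (array([0.56 , 0.374]), np.float64(0.061), np.int32(1427))]
dn [0.  0.  0.4]
gap 0.024242885918302627
up 0.024724603688300956 [-0.1 -0.3 -7. ]
pl [ 0.1 -0.5 -6.1] [ 0.55135388 -0.09744151  0.04068736]
rel [-0.2  0.   1.1]
t 20.0833
bars [(array([0.432, 0.371]), np.float64(0.263), np.int32(1835)), (array([0.56 , 0.374]), np.float64(0.063), np.int32(1421))]
dn [-0.1  0.3  0.5]
gap 0.024300934981866414
up 0.024387624179187956 [-0.1  0.6 -4.8]
pl [-1.5 -1.3  5.3] [0.54461282 0.07044244 0.04137006]
rel [-0.4  0.3  0.9]
t 29.1333
0 [0.543 0.071 0.   ] 312 [array([0.543, 0.071]), np.float64(80.186), np.float64(25.967), np.float64(0.054)] 0.055215376725097465
3 [ 0.551 -0.097  0.   ] 296 [array([ 0.57, -0.1 ]), np.float64(71.213), np.float64(26.539), np.float64(0.087)] 0.052537441700799103
```

View pics/crop4.png

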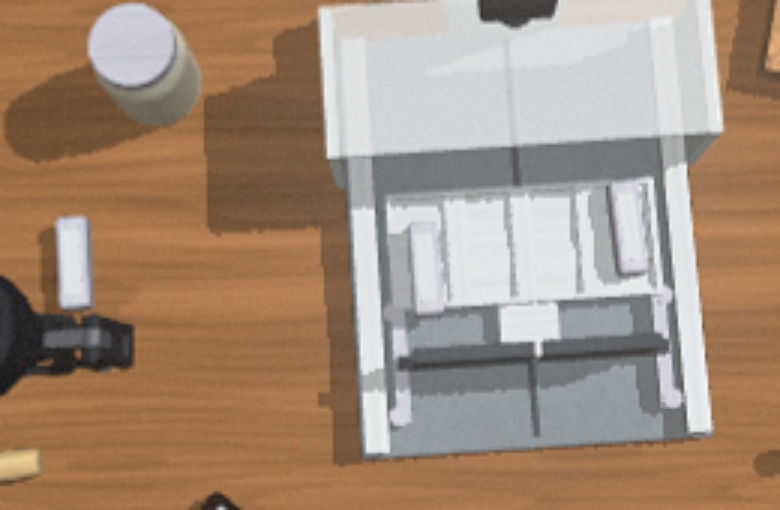

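Both bars lie off in x: nest 0's rests on its near lip and nest 3's is shifted towards +x. I'll look from close by.

```bash
cat >> h.py <<'E'
def sledlook(name=None,x=.545,z=.30):
    p=np.array([x,-.013,z]); robot.reach(list(p),list(best(p,YAW))); robot.sleep(.2)
    c=robot.calibration("wrist"); w,dw=robot.get_image("wrist"); P=cloud("wrist",w,dw,c)
    if name: save(name,w)
    for i in range(4):
        n=nest(i); m=(P[...,2]>.042)&(P[...,2]<.075)&(np.abs((P-n)@U)<.075)&(np.abs((P-n)@V)<.03); 
        if m.sum()<200: continue
        q=P[m]; c0,w_,h_,a=rect(q); r=np.array([*c0,0])-n
        A=np.c_[(q-n)@U,(q-n)@V,np.ones(len(q))]; s=np.linalg.lstsq(A,q[:,2],rcond=None)[0]
        print("nest",i,"off",(r@U).round(4),(r@V).round(4),"size",round(w_,1),round(h_,1),"yaw",round(a-YAW,3),"slopes",s[:2].round(3),"z",np.median(q[:,2]).round(4),c0)
    return P
E
python3 - <<'E'
from h import *
sledlook("w2",x=.50)
print(np.round(robot.read_tool_rot(),3))
E
```

```text
nest 0 off -0.001 0.0004 size 79.5 26.4 yaw 0.008 slopes [-0.042  0.089] z 0.0536 [0.54229761 0.07097855]
nest 3 off 0.0234 -0.0041 size 79.4 26.6 yaw 0.036 slopes [ 0.012 -0.068] z 0.051 [ 0.57429449 -0.1003269 ]
[-0.    -0.023  1.     0.   ]
```

View pics/w2.png

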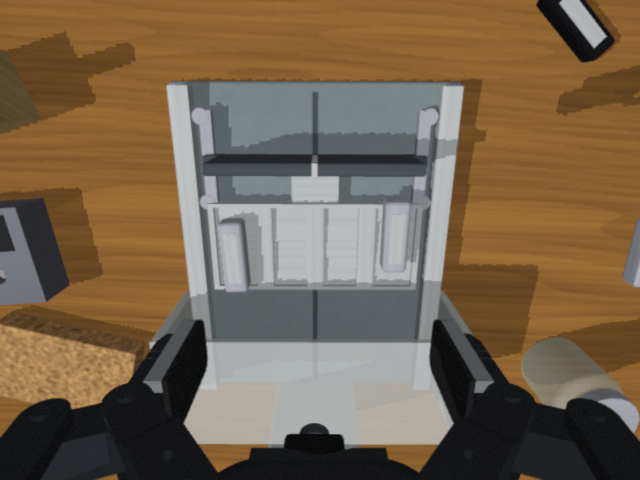

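Run:
```python
from h import *
P=sledlook(x=.50); o=B0+.095*U; a=(P-o)@U; b=(P-o)@V; z=P[...,2]
def prof(lab,s,sel,lo,hi,st=.004):
    print(lab,[(int(1000*t),round(float(np.median(z[sel&(abs(s-t)<st/2)]))*1000,1)) for t in np.arange(lo,hi,st) if (sel&(abs(s-t)<st/2)).sum()>3])
prof("nest1 along",a,abs(b-.028)<.008,-.075,.09)
prof("across a=0",b,abs(a)<.01,-.13,.131)
prof("bar0 along",a,abs(b-.084)<.008,-.07,.09)
prof("bar3 along",a,abs(b+.088)<.008,-.07,.09)
```

```text
nest 0 off -0.0009 0.0003 size 79.4 26.4 yaw 0.014 slopes [-0.041  0.087] z 0.0536 [0.54240125 0.07085704]
nest 3 off 0.0233 -0.0039 size 79.5 26.3 yaw 0.039 slopes [ 0.015 -0.075] z 0.0509 [ 0.57415955 -0.10010661]
nest1 along [(-75, 88.8), (-71, 88.7), (-62, 381.1), (-58, 379.2), (-54, 376.9), (-50, 12.1), (-46, 11.0), (-42, 11.5), (-38, 11.6), (-34, 11.5), (-30, 27.4), (-26, 30.7), (-22, 27.2), (-18, 27.4), (-14, 27.0), (-10, 26.9), (-6, 27.1), (-2, 27.1), (1, 27.0), (5, 27.4), (9, 27.0), (13, 27.3), (17, 27.4), (21, 26.8), (25, 27.1), (29, 27.2), (33, 26.8), (37, 27.1), (41, 27.3), (45, 27.2), (49, 27.0), (53, 26.9), (57, 27.1), (61, 27.1), (65, 30.7), (69, 31.7), (81, 12.1), (85, 114.9), (89, 116.6)]
across a=0 [(-130, 29.1), (-126, 22.4), (-122, 11.4), (-113, 32.3), (-109, 31.1), (-105, 27.1), (-101, 49.2), (-97, 51.1), (-93, 51.5), (-89, 51.4), (-85, 51.3), (-81, 51.0), (-77, 49.3), (-73, 27.9), (-69, 27.1), (-65, 28.2), (-61, 32.1), (-57, 32.0), (-53, 32.3), (-49, 32.1), (-45, 27.3), (-41, 27.2), (-37, 27.1), (-33, 27.1), (-29, 27.0), (-25, 27.4), (-21, 27.2), (-17, 26.9), (-
[... 613 characters left out ...]
5), (-9, 54.9), (-5, 54.7), (-1, 54.0), (2, 54.1), (6, 53.6), (10, 53.4), (14, 53.0), (18, 53.1), (22, 52.4), (26, 52.2), (30, 51.7), (34, 51.3), (38, 50.8), (50, 27.1), (54, 27.0), (58, 27.1), (62, 27.3), (66, 31.4), (70, 31.8), (78, 11.9), (82, 112.7), (86, 116.4)]
bar3 along [(-70, 88.4), (-57, 11.3), (-53, 11.3), (-49, 11.0), (-45, 11.1), (-41, 11.2), (-37, 11.2), (-33, 11.3), (-29, 29.0), (-25, 27.3), (-21, 27.2), (-17, 28.3), (-13, 48.0), (-9, 51.1), (-5, 51.2), (-1, 51.3), (2, 51.3), (6, 51.6), (10, 51.3), (14, 51.7), (18, 51.3), (22, 51.5), (26, 51.3), (30, 51.6), (34, 51.6), (38, 51.7), (42, 51.5), (46, 51.7), (50, 51.4), (54, 51.2), (58, 50.9), (62, 50.4), (82, 114.0), (86, 116.7)]
```

The sled itself has crept in about 19 mm. Bar 3 sits properly in its nest, while bar 0 was laid onto the near lip. I'll draw the sled out again, re-lay bar 0, and track the sled at each step.

```bash
cat >> h.py <<'E'
Z=np.array([0,0,1.])
def sledx():
    im,d=robot.get_image("top"); P=cloud("top",im,d); a=(P-B0)@U; b=(P-B0)@V
    m=(P[...,2]>.08)&(P[...,2]<.097)&(a>-.03)&(a<.15)&(abs(b)<.11)
    return None if m.sum()<100 else ((a[m].max()+a[m].min())/2).round(4), int(m.sum())
def pull(s):
    B=B0+s*U; robot.reach(list(B+.2*Z),list(best(B+.2*Z,YAW+np.pi/2)))
    robot.move_straight(list(B+.058*Z),max_speed=.1); robot.clamp(); print("gap",robot.read_finger_gap())
    while s>-.02:
        s-=.004; robot.move_straight(list(B0+s*U+.058*Z),max_speed=.04); f=F()
        if f@U>12: break
    P=np.array(robot.read_position()); print("end",s,((P-B0)@U).round(4),f)
    robot.move_straight(list(P),max_speed=.03); robot.release(); robot.sleep(.3); print(sledx())
    robot.move_straight([P[0],P[1],.22],max_speed=.1); print(sledx())
E
python3 - <<'E'
from h import *
print(sledx()); pull(.0195); sledlook(x=.5); print(sledx(),robot.read_t())
E
```

```text
(np.float64(0.0179), 170)
gap 0.011283838620646166
end -0.0045000000000000005 -0.0001 [ 15.1   3.7 -14.2]
(np.float64(0.0004), 150)
(np.float64(0.0003), 187)
nest 0 off -0.0186 0.0004 size 79.6 26.3 yaw 0.014 slopes [-0.043  0.087] z 0.0536 [0.5247135  0.07016922]
nest 3 off 0.0055 -0.004 size 79.6 26.4 yaw 0.035 slopes [ 0.013 -0.065] z 0.051 [ 0.55635712 -0.100955  ]
(np.float64(0.0003), 159) 42.6167
```

Run:
```python
from h import *
p=np.array([.5247,.0702,0]); th=YAW+.014; q=best(p+.2*Z,th); k=yawof(q)
robot.reach(list(p+.2*Z),list(q)); robot.move_straight(list(p+.042*Z),max_speed=.1); print(F(),sledx())
robot.clamp(); print(robot.read_finger_gap(),F(),sledx())
robot.move_straight(list(p+.09*Z),max_speed=.1); print(F(),sledx())
n=nest(0); robot.move_straight(list(n+.09*Z),rot=list(down(k-th+YAW)),max_speed=.1); print(sledx())
z=.09
while z>.040:
    z-=.005; robot.move_straight(list(n+z*Z),max_speed=.08); f=F()
    if f[2]>3: break
print("z",z,F(),sledx()); robot.release(); robot.sleep(.2); print(sledx(),F()); robot.move_straight(list(n+.2*Z),max_speed=.1); print(sledx())
sledlook(x=.5); print(sledx(),robot.read_t())
```

```text
[ 0.1 -0.1 -0.4] (np.float64(0.0001), 193)
0.024749268796439777 [-1.5 -0.3  3.1] (np.float64(0.0001), 192)
[-0.  -0.3 -5.1] (np.float64(0.0002), 184)
(np.float64(0.0003), 179)
z 0.03999999999999999 [-0.9 -1.2  2.6] (np.float64(0.0011), 191)
(np.float64(0.0013), 195) [ 0.9 -0.3  0.2]
(np.float64(0.0012), 147)
nest 0 off 0.0009 -0.0003 size 79.6 26.6 yaw 0.001 slopes [0.009 0.056] z 0.0508 [0.54426581 0.07034396]
nest 3 off 0.0066 -0.0038 size 79.5 26.6 yaw 0.044 slopes [ 0.014 -0.071] z 0.0509 [ 0.55748877 -0.10075996]
(np.float64(0.0014), 156) 52.8167
```

Run:
```python
from h import *
bs=look(); print([(b[0].round(3),round(b[3],3)) for b in bs],sledx())
b=bs[0]; p=np.array([*b[0],0]); th=b[3]; q=best(p+.12*Z,th); k=yawof(q)
robot.reach(list(p+.1*Z),list(q)); robot.move_straight(list(p+.012*Z),max_speed=.1); robot.clamp(); robot.move_straight(list(p+.16*Z),max_speed=.15)
print(robot.read_finger_gap(),F(),sledx())
n=nest(1)-.002*V+.0012*U; robot.reach(list(n+.16*Z),list(down(k-th+YAW))); print(sledx())
robot.move_straight(list(n+.06*Z),max_speed=.1); print(sledx(),F())
z=.06
while z>.0415:
    z-=.003; robot.move_straight(list(n+z*Z),max_speed=.08); f=F()
    if f[2]>3: break
print("z",z,F(),sledx()); robot.release(); robot.sleep(.2); print(sledx(),F()); robot.move_straight(list(n+.2*Z),max_speed=.1); print(sledx())
sledlook("w3",x=.5); print(sledx(),robot.read_t())
```

```text
[(array([0.56 , 0.374]), np.float64(0.057))] (np.float64(0.0012), 443)
0.024142003469311498 [-0.5 -0.9 -5.9] (np.float64(0.0013), 442)
(None, 0)
(None, 3) [ 0.2 -0.4 -6.1]
z 0.03899999999999998 [ 0.7 -0.6  5.2] (None, 5)
(None, 3) [-0.  -1.5 -1.3]
(None, 0)
nest 0 off 0.0021 -0.0003 size 79.4 26.1 yaw 0.0 slopes [0.01  0.059] z 0.0507 [0.54547278 0.07038013]
nest 1 off 0.0024 -0.0022 size 78.5 26.1 yaw 0.004 slopes [0.01  0.018] z 0.0508 [0.548258   0.01257448]
nest 3 off 0.0077 -0.004 size 79.5 26.5 yaw 0.036 slopes [ 0.012 -0.065] z 0.0509 [ 0.55861072 -0.10089696]
(np.float64(0.0025), 157) 66.0333
```

View pics/w3.png

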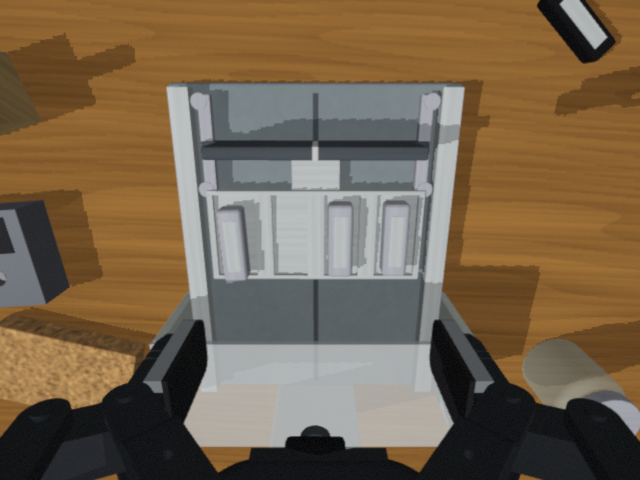

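All three bars sit flat in nests 0, 1 and 3 (image columns 395, 340, 232). Now pushing the sled home with the fingers shut.

Run:
```python
from h import *
A=B0-.07*U; q=best(A+.2*Z,YAW); print(yawof(q))
robot.reach(list(A+.2*Z),list(q)); robot.clamp(); robot.move_straight(list(A+.05*Z),max_speed=.12)
robot.move_straight(list(B0-.03*U+.05*Z),max_speed=.08); print(F(),sledx())
s=-.03
def go(s,v=.05): robot.move_straight(list(B0+s*U+.05*Z),max_speed=v)
go(.03); print(F(),sledx()); go(.10); print(F(),sledx()); s=.10
while s<.135:
    s+=.003; go(s,.04); f=F(); print(round(s,3),f,((np.array(robot.read_position())-B0)@U).round(4))
    if -f@U>22: break
print(sledx()); go(s-.06,.1); P=np.array(robot.read_position()); robot.move_straight([P[0],P[1],.25],max_speed=.2)
robot.reach([.35,-.1,.3],list(best([.35,-.1,.3],YAW)))
print(sledx(),robot.read_t()); im,d=robot.get_image("top"); cv2.imwrite("pics/crop5.png",cv2.resize(im[120:320,290:550,::-1],None,fx=3,fy=3))
```

```text
-3.097592653589793
[ 0.5  0.  -0.8] (np.float64(0.0024), 144)
[-1.4 -0.3 -0.4] (np.float64(0.0485), 117)
[-1.7 -0.6 -0. ] (None, 96)
0.103 [-1.5 -0.1 -0.5] 0.1033
0.106 [-1.8  0.1 -0. ] 0.1064
0.109 [-1.5  0.2 -0.4] 0.1095
0.112 [-2.7 -0.3  0.9] 0.1119
0.115 [-8.8 -0.5  2. ] 0.1117
0.118 [-15.5  -1.5   5.2] 0.1115
0.121 [-23.7  -2.3  11.5] 0.1113
(None, 91)
(np.float64(0.1299), 449) 77.1083
```

View pics/crop5.png

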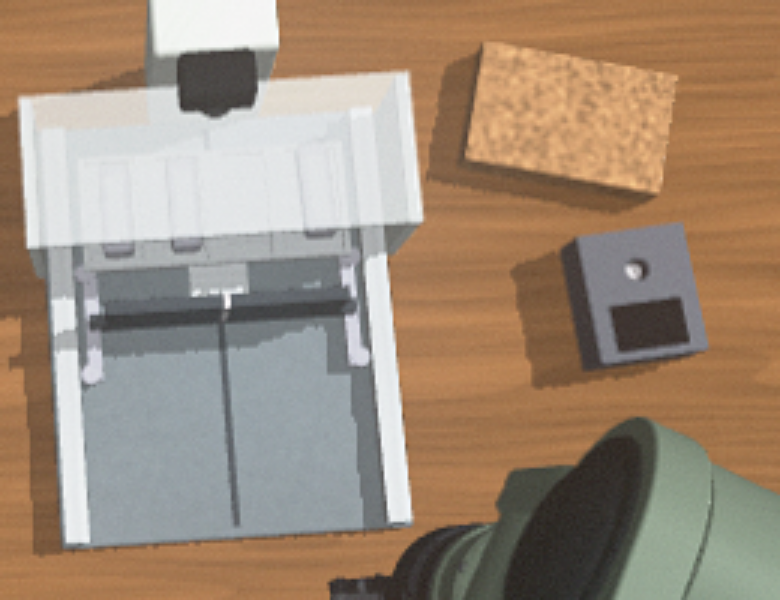

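Sled fully home (travel 0.130), with the bars visible under the guard. Now the stylus: one close look at the stand and recess.

Run:
```python
from h import *
p=[.54,-.355,.32]; robot.reach(p,list(best(p,np.pi))); robot.release(); robot.sleep(.2)
c=robot.calibration("wrist"); w,d=robot.get_image("wrist"); save("w4",w); P=cloud("wrist",w,d,c); x,y,z=[P[...,i] for i in range(3)]
m=(z>.144)&(z<.16)&(x>.36)&(x<.48)&(y<-.29)&(y>-.42); print("stylus",m.sum(),rect(P[m])[0:3],np.median(P[m],0))
m=(z>.066)&(z<.076)&(x>.36)&(x<.48)&(y<-.29)&(y>-.42); print("flange",m.sum(),rect(P[m])[0:3])
m=(z>.04)&(z<.05)&(x>.51)&(x<.68)&(y<-.29)&(y>-.45); b=rect(P[m]); print("box",b)
m=(z>.028)&(z<.040)&(np.hypot(x-.607,y+.362)<.022); print("recess",m.sum(),P[m].mean(0) if m.any() else None, rect(P[m])[:3] if m.sum()>5 else "")
for r in robot.recognise("wrist","btn_top")[:2]+robot.recognise("wrist","recess_mouth")[:2]: print(r,onplane(c,*r["centre"],.04))
print(pixel(c,[.608,-.362,.045]),robot.read_t())
```

```text
stylus 634 (array([ 0.42217764, -0.35767233]), 19.212675094604492, 18.916961669921875) [ 0.42208555 -0.35762224  0.14959811]
flange 869 (array([ 0.41902716, -0.35921124]), 71.66677856445312, 58.48297119140625)
box (array([ 0.59010175, -0.36452652]), 110.96842956542969, 90.20702362060547, np.float64(0.11792135257118352))
recess 160 [ 0.61244334 -0.36224844  0.03421348] (array([ 0.61175165, -0.36238553]), 16.2179012298584, 14.76690673828125)
{'centre': [306.9, 226.6], 'confidence': 0.6} [[ 0.58434778 -0.3681111   0.04      ]]
(np.float64(312.41539331364334), np.float64(248.03202811991116)) 79.5
```

View pics/w4.png

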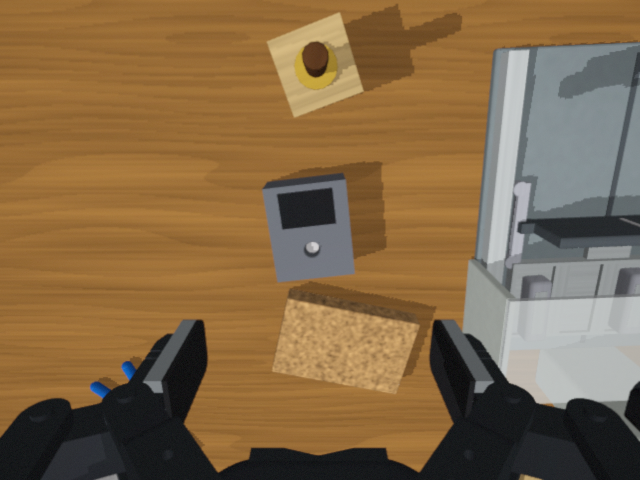

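Stylus at (316,58), recess at (312,248). That puts the stylus axis at (0.422,-0.357) and the recess at (0.611,-0.362).

Run:
```python
from h import *
S=np.array([.4222,-.3572,0]); R=np.array([.6107,-.3622,0]); q=best(S+.3*Z,np.pi); gz=.097
robot.reach(list(S+.27*Z),list(q)); robot.move_straight(list(S+gz*Z),max_speed=.1); f0=F(); print(f0)
robot.clamp(); print("gap",robot.read_finger_gap(),F(),np.round(robot.read_position(),4))
robot.move_straight(list(S+.22*Z),max_speed=.1); print("lift",robot.read_finger_gap(),F())
im,d=robot.get_image("scene"); save("s2",im)
robot.move_straight(list(R+.22*Z),max_speed=.15); robot.sleep(.3)
robot.move_straight(list(R+.145*Z),max_speed=.1); z=.145; f0=F(); print("over",f0)
while z>.108:
    z-=.0015; robot.move_straight(list(R+z*Z),max_speed=.03); f=F()-f0
    if z<.134: print(round(z,4),f)
    if f[2]>9 or np.hypot(f[0],f[1])>6: break
print("press",robot.read_position(),F())
robot.sleep(1.5); print(F(),robot.read_t())
```

```text
[-0.7 -0.9  0. ]
gap 0.018444101055838952 [ 0.1 -0.2  2. ] [ 0.4224 -0.3575  0.0972]
lift 0.018688441147006272 [-0.4 -0.5 -0.5]
over [ 0.7  0.1 -0.1]
0.133 [-0.1  0.  -0.3]
0.1315 [ 0.2  0.6 -1. ]
0.13 [-0.3  0.4 -0.6]
0.1285 [-0.6 -0.3 -0.6]
0.127 [-0.1 -0.4 -0.6]
0.1255 [-0.3 -0.1  0.2]
0.124 [-0.6  0.6 -0.1]
0.1225 [-0.8 -0.2 -0.6]
0.121 [-1.1 -0.4  1.3]
0.1195 [-0.8 -0.5  1.6]
0.118 [-0.8 -0.2  1.6]
0.1165 [-1.   0.   4.7]
0.115 [-2.7  1.4 10.8]
press [ 0.61125794 -0.36241375  0.11686897] [-2.   1.5 10.7]
[-1.5  1.  10.8] 93.125
```

The button went down from first contact near 0.1215 to a hard bottom at 0.1165, which matches its 5 mm travel and 4 N, and it was held 1.5 s. Returning the stylus.

Run:
```python
from h import *
S=np.array([.4222,-.3572,0]); R=np.array([.6107,-.3622,0])
robot.move_straight(list(R+.22*Z),max_speed=.08); robot.move_straight(list(S+.22*Z),max_speed=.15); robot.sleep(.4)
robot.move_straight(list(S+.115*Z),max_speed=.1); f0=F(); z=.115; print(f0)
while z>.0965:
    z-=.002; robot.move_straight(list(S+z*Z),max_speed=.04); f=F()-f0
    if f[2]>3 or np.hypot(f[0],f[1])>5: break
print(z,f,robot.read_finger_gap()); robot.release(); print(F())
robot.move_straight(list(S+.30*Z),max_speed=.1); p=[.35,.1,.4]; robot.reach(p,list(best(p,np.pi)))
im,d=robot.get_image("top"); P=cloud("top",im,d); x,y,zz=[P[...,i] for i in range(3)]
m=(zz>.135)&(zz<.2)&(x>.34)&(x<.5)&(y<-.27)&(y>-.45); print("stylustop",m.sum(),rect(P[m])[:3],P[m][:,2].max()); print(sledx(),robot.read_t())
im,d=robot.get_image("scene"); save("s3",im)
```

```text
[ 0.8  0.  -0.9]
0.09499999999999999 [-4.2  3.6 17.3] 0.018319060562221295
[ 0.6 -0.3  1.5]
stylustop 81 (array([ 0.42222598, -0.35568997]), 18.661863327026367, 17.815834045410156) 0.15593544591041597
(np.float64(0.1298), 449) 104.7833
```

View pics/s3.png

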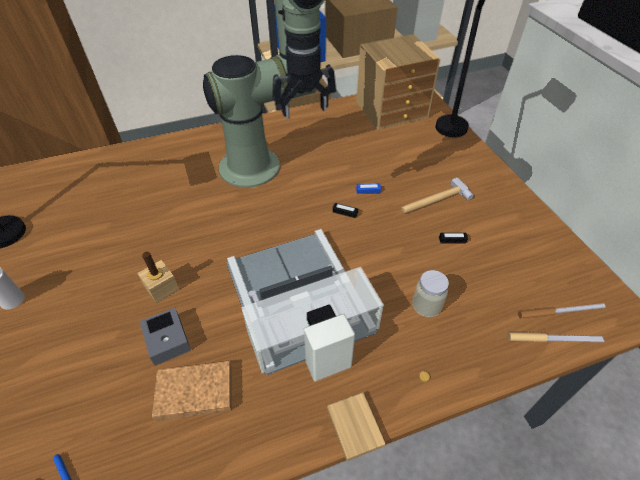

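The scene view shows the stylus upright in its stand at (152,268), the sled home, and the jar (432,293), brick (190,390) and hammer (440,195) unmoved. Handing in.

```bash
python3 -c "
from station import robot
print(robot.close_job())"
```

```text
the job is handed in; nothing more can be done
None
```

The job is handed in: all three silver bars lie flat in nests 0, 1 and 3, the sled is fully home, the button was pressed right down and held 1.5 s, and the stylus is upright in its stand. The sled crept in about 19 mm after the first bar, cause unknown, so I drew it out again and re-laid the second bar before going on.

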